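# Nest the tapered cleaning cup in its beaker without jamming it

### The arm

A 6-joint arm with a two-finger parallel gripper is mounted at the origin on a cart in front of the work surface, level with it; the furniture and walls round the work are solid. World frame = base frame: x ahead of the robot, y to its left, z up, the work surface at z = 0. Lengths are in m, angles in rad, forces in N, time in s.
With the tool pointing down it reaches from about 0.35 to 0.975 m from the base axis. Payload 4.9 kg.
Tool frame: the origin (TCP) lies between the finger pads; the fingertips stand 19 mm ahead of it and the grasp point (between the pads) is the TCP; z points along the fingers, y is the line along which they close (so a half turn about z gives the same grasp; the last joint's range is limited). The gripper opens to 85 mm and grips with 20 to 120 N. Pads are 22 mm wide; open, the fingers measure 114 mm over their backs; the gripper's body (76 mm by 85 mm) begins 54 mm behind the grasp point. The pads swing forward as they close: fully open they stand 13 mm farther back than shut.
Start: joints at [-1.295, 0.053, 1.613, -0, 1.476, -0.119], TCP at [0.24, -0.577, 0.25] pointing down, gripper open.
Joint ranges: [-3.01, 3.01], [-1.01, 2.22], [0.06, 2.58], [-1.02, 4.17], [0.09, 2.62], [-3.14, 3.14]. Speed limits (rad/s): [2.57, 2.57, 3.14, 3.14, 3.14, 3.14].

### API

Orientations are given as a rotation vector (axis times angle).
In Python, from station import ctrl gives the robot as it stands. The module is installed in compiled form; this text tells all that it offers.
- The arm moves only by the tool servo_tool, never from a script. Its argument "increments" is a list that holds one entry, the list of rows, each a list of 5 numbers: the finger opening in cm, from 0 to 8.54, then the shift along the tool's x, y, z in cm, then the turn about the tool's z in degrees. A call has 1 to 5 rows; each row is the pose to reach, as a shift and turn from the pose commanded when the call began, along the tool's axes at that moment; what a row does not reach only later rows make up. A row lasts 1/10 s, in which the tool goes at most 50 mm and 8.59 degrees, less where a joint would pass 70% of its speed; a pose out of reach is approached as far as the arm can. A call with a gripper value outside its range is refused whole. The fingers move at their own pace and stop on an object; "newtons" is the grip in N (left out, the last holds). Time passes only in rows, so rows that repeat a pose let the fingers close. It gives the time, the measured TCP pose, the force, the opening and the grip force at its end, in the units of the state.
- ctrl.get_obs(): the state, without advancing time (a new reading comes with each control period).
- ctrl.get_image(name): name is "scene" or "top"; returns a dict with "img" (480x640x3 uint8, red, green, blue), "fx", "fy", "cx", "cy" (pixels), "k1" (the pictures are not rectified: a ray, as slopes to the right and down, at radius r is drawn at 1 + k1 r^2 times it, then the intrinsics apply), "rvec" (rotation vector, rad) and "tvec" (3), from world to camera coordinates, as OpenCV has them. Camera axes: x right, y down, z forward; pixel columns grow to the right and rows downward; lengths in m; the calibration is good to about 2 mm. A picture is of the moment at which its call begins. There is no depth.
- ctrl.finish_job(): hands the job in; it is judged then, once.
The state is a dict: "t": time; "q": joint angles; "dq": joint speeds; "effort": joint torques, N m; "tool_pos": TCP position; "tool_rot": TCP orientation; "contact_force": force on the tool from outside, world axes, zero at the start; "wrist_torque": the same for the moment, N m; "opening": finger opening in m; "grip_force": force on a finger pad.
Only numpy, scipy, OpenCV 4.12 (cv2) and the standard library are available. Lean on these libraries where they do the work, as an engineer would, in place of code of your own. Each camera call takes 0.05 s, during which the arm holds its last target. There are 200 camera calls.

### The job

Nest the narrower of the two tapered steel cups, upright, in the footed aluminium beaker for the cleaning bath: press it down gently against the rubber seat inside until the beaker's rim lies within the dark band round the cup, and let go there. Do not drive it in past the band, where the tapers jam. Leave the beaker standing about where it is and the wider cup where it is.

Things in the scene. Friction and masses are not known exactly. Their poses are not given: they have to be found in the camera images.
- cup: The narrower cup: open steel cup, 95 mm tall, about 0.07 kg, round (yaw is free), upright on the bench. Outside diameter 32 mm at the foot, widening evenly to 47 mm at 68 mm height, then a straight collar of 53 mm diameter from 72 mm height up to the rim: grip it there. Origin: centre of its underside; z up.
- cup_band (a point): Point on the narrower cup's axis, 45 mm above its underside, at mid-height of the dark band round it; the band is 18 mm high (36 to 54 mm above the underside).
- wide_cup: The wider cup, a bystander: open steel cup, 75 mm tall, 54 mm diameter at the foot, 66 mm at the collar, with a dark band too; it does not fit the beaker. The two cups may stand in either place. (Behind them, from about x = 0.58 m on, stands a tall vacuum chamber: keep the gripper in front of it.) Origin: centre of its underside; z up.
- beaker: Round aluminium beaker, loose, 0.5 kg, 76 mm tall, upright on a 72 mm wide, 6 mm high foot. Inside it tapers from 46 mm at the mouth to 36 mm at the floor. A rubber seat plate inside, top 54 mm up at the start, is held by friction: about 7 N pushes it down and it stays there, with no spring back. Origin: centre of its underside; z up.
- beaker_mouth (a point): Centre of the beaker's mouth, at the height of its rim (76 mm above its underside; 55 mm over the rolled rim). Set in loosely, the cup stops on the seat with its band's middle 23 mm above this point; pushed until level with it (within 9 mm) the rim lies in the band; pushed 12 to 15 mm below it the walls meet and jam.
Not all that is in view belongs to the job. What is shaped like the beaker but green or purple is not meant.

How it is judged:
At the end, for the whole second after the job is handed in: The narrower cup stands upright (within 10 degrees) in the beaker, released and at rest, with the beaker's rim within the cup's dark band (underside of the cup 20 to 42 mm above the beaker's underside); the beaker stands on the bench within 40 mm of where it was (horizontal distance between cup and beaker below 0.012 m and z of cup in the frame of beaker between 0.02 and 0.042 m and angle between cup's own z axis and vertical below 0.17 rad and angle between beaker's own z axis and vertical below 0.1 rad and height (world z) of beaker below 0.01 m and distance of beaker from where it was at the start of the episode below 0.04 m and linear speed of each of cup, beaker below 0.02 m/s); the robot touches nothing.
It fails at once if the cup is driven in past its band and jams (its underside less than 16 mm above the beaker's) (horizontal distance between cup and beaker below 0.015 m and z of cup in the frame of beaker below 0.016 m).
It fails at once if the cup is pressed on the beaker or its seat with more than 30 N (contact force between cup and beaker above 30 N).
It fails at once if the cup is dropped or rammed into the beaker (faster than 0.5 m/s in its mouth) (horizontal distance between cup and beaker below 0.015 m and z of cup in the frame of beaker below 0.076 m and linear speed of cup above 0.5 m/s).
It fails at once if the wider cup is moved more than 20 mm (distance of wide_cup from where it was at the start of the episode above 0.02 m).
It also fails if it takes over 45 s, if anything falls off the work surface, if the arm or the gripper's body presses on something with over 40 N, if the wrist force passes 120 N, or if a joint passes its speed limit or range.

## Working session

There is one attempt and no reset: what is moved stays moved. The work goes in short steps, Python scripts to look and compute and a tool call to move; the robot and the scene stay as the last step left them, time stands still between calls to the robot, and variables do not carry over. Pictures are saved under pics/ and viewed, at most 10 in all, crops included, and the job is handed in when it is done.

Besides the shell and the picture viewer there is one more tool, called by a JSON object that holds its "op" and its "data", one argument or row to a line. servo_tool: Moves the arm, as the interface text tells. Its arguments: {"type":"object","properties":{"increments":{"type":"array"},"newtons":{"type":"number"}},"required":["increments"]}

```bash
mkdir -p pics; cat > h.py <<'E'
import numpy as np, cv2
from station import ctrl
def look(n,tag):
    d=ctrl.get_image(n); cv2.imwrite(f'pics/{tag}.png',d['img'][:,:,::-1]); np.save(f'pics/{tag}.npy',d,allow_pickle=True); return d
def ray(d,u,v):
    xd,yd=(u-d['cx'])/d['fx'],(v-d['cy'])/d['fy']; x,y=xd,yd
    for _ in range(20):
        s=1+d['k1']*(x*x+y*y); x,y=xd/s,yd/s
    R=cv2.Rodrigues(np.array(d['rvec'],float))[0]; t=np.array(d['tvec'],float).ravel()
    return -R.T@t, R.T@np.array([x,y,1.])
def onz(d,u,v,z):
    c,r=ray(d,u,v); return c+r*(z-c[2])/r[2]
def proj(d,p):
    R=cv2.Rodrigues(np.array(d['rvec'],float))[0]; p=R@np.array(p,float)+np.array(d['tvec'],float).ravel()
    x,y=p[0]/p[2],p[1]/p[2]; s=1+d['k1']*(x*x+y*y)
    return d['fx']*x*s+d['cx'],d['fy']*y*s+d['cy']
E
python3 - <<'E'
from h import *
for n in('scene','top'):
    d=look(n,n+'0'); c,_=ray(d,320,240); print(n,d['fx'],d['k1'],c.round(3))
o=ctrl.get_obs(); print(o['t'],o['tool_pos'],o['tool_rot'],o['opening'],o['contact_force'])
E
```

```text
scene 533.7717602321204 -0.08714841646374427 [0.079 0.655 0.944]
top 456.58457318629314 -0.006060570752553209 [ 0.385 -0.054  1.082]
0.1 [ 0.24022657 -0.57641856  0.24918238] [-3.07874951e+00 -6.15739276e-01  2.38422307e-04] 0.08549294458838269 [-0.26294566  0.00525813 -0.90230762]
```

View pics/scene0.png

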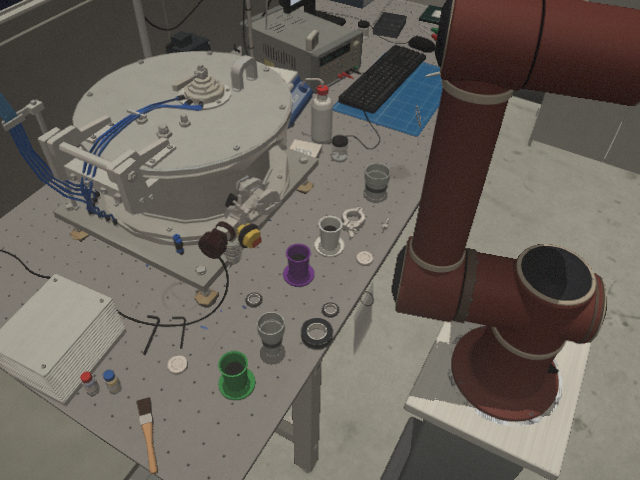

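View pics/top0.png

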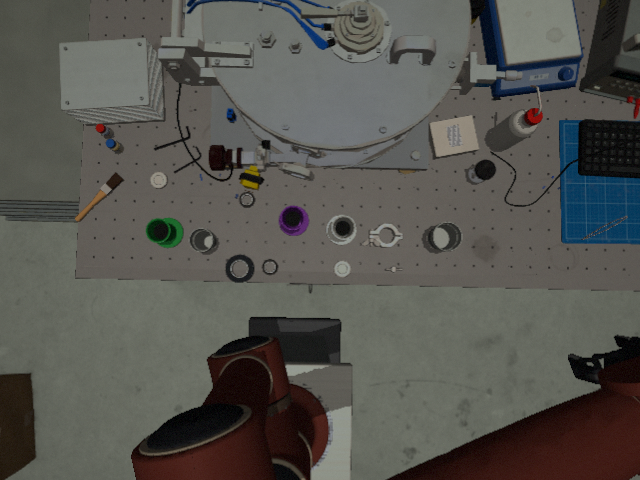

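The beaker is the aluminium one at top (341,229) and scene (329,235). The cups are at top (203,240) and (441,237), scene (271,330) and (377,180). I'll zoom in to tell the cups apart.

```bash
python3 - <<'E'
from h import *
T=cv2.imread('pics/top0.png');S=cv2.imread('pics/scene0.png')
f=lambda I,u,v:cv2.resize(I[v-32:v+32,u-32:u+32],(260,260),interpolation=cv2.INTER_CUBIC)
m=np.vstack([np.hstack([f(T,203,240),f(T,341,230),f(T,441,237)]),np.hstack([f(S,271,334),f(S,329,235),f(S,377,182)])])
cv2.imwrite('pics/m.png',m)
E
```

```text
(no output)
```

View pics/m.png

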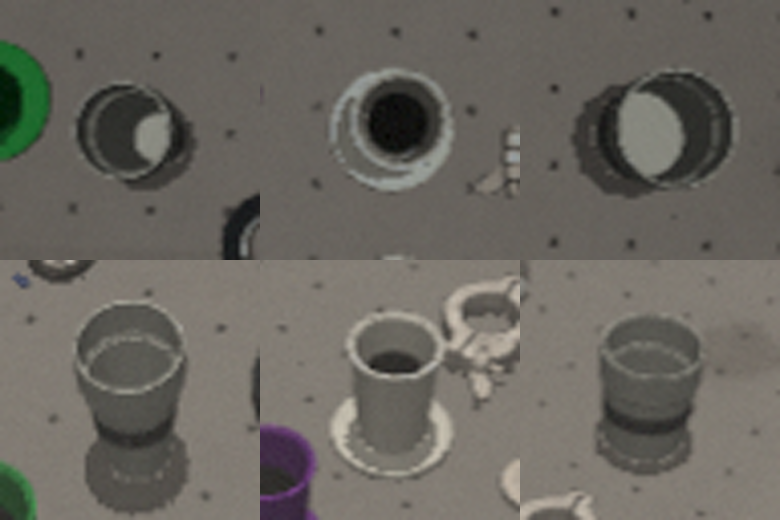

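In the close-up, the left cup (top, rim centre about (201.5,240)) is narrower and taller, so it's the target. The right one is the wide cup. The beaker is between them, with its mouth at about top (343,230).

```bash
python3 - <<'E'
from h import *
t=np.load('pics/top0.npy',allow_pickle=True).item();s=np.load('pics/scene0.npy',allow_pickle=True).item()
k=64/260
def T(u,v,x,y): return u-32+x*k,v-32+y*k
print('cup top',onz(t,*T(203,240,123.5,131),.095),'scene',onz(s,*T(271,334,130,346-260),.095))
print('beaker foot top',onz(t,*T(341,230,392-260,130),.006),'scene foot',onz(s,*T(329,235,391-260,434-260),.006))
print('beaker rim scene',onz(s,*T(329,235,395-260,345-260),.076),'hole top', onz(t,*T(341,230,398-260,121),.06))
print('wide top',onz(t,*T(441,237,675-520,128),.075))
g=cv2.cvtColor(t['img'],cv2.COLOR_RGB2GRAY)
E
```

```text
cup top [0.42783532 0.18091295 0.095     ] scene [0.42877041 0.18276504 0.095     ]
beaker foot top [ 0.46355509 -0.12766349  0.006     ] scene foot [ 0.46381293 -0.12320085  0.006     ]
beaker rim scene [ 0.46561277 -0.12684092  0.076     ] hole top [ 0.46467384 -0.12718703  0.06      ]
wide top [ 0.44948988 -0.35745357  0.075     ]
```

{"op": "servo_tool", "data": {
  "increments": [
    [[8.5, 3.5, -3.3, 0, -7], [8.5, 7, -6.6, 0, -14], [8.5, 10.5, -9.9, 0, -21], [8.5, 14, -13.2, 0, -28], [8.5, 17.5, -16.5, 0, -35]]
  ]
}}

```text
t: 0.6
tool_pos: [0.3387, -0.3553, 0.2497]
tool_rot: [-2.749, -1.52, -0.0]
contact_force: [0.3, -0.8, 0.6]
opening: 0.0851
grip_force: 0.0
```

```bash
cat >> h.py <<'E'
def go(p,yaw=90):
    o=ctrl.get_obs(); R=cv2.Rodrigues(np.array(o['tool_rot']))[0]
    d=R.T@(np.array(p)-o['tool_pos']); y=np.degrees(np.arctan2(R[1,0],R[0,0]))
    print('t',o['t'],'pos',np.round(o['tool_pos'],4),'yaw',y.round(1),'tilt',np.degrees(np.arccos(-R[2,2])).round(2),'shift cm',(d*100).round(2),'turn',round(y-yaw,1),'F',np.round(o['contact_force'],2),'open',round(o['opening'],4),'grip',o['grip_force'])
E
python3 -c "
from h import *
go([.45,-.1,.25])"
```

```text
t 0.6 pos [ 0.3387 -0.3553  0.2497] yaw 57.9 tilt 0.04 shift cm [ 2.754e+01 -4.150e+00 -2.000e-02] turn -32.1 F [ 0.26 -0.8   0.57] open 0.0851 grip 0.0
```

{"op": "servo_tool", "data": {
  "increments": [
    [[8.5, 4.5, -0.8, 0, -6], [8.5, 9, -1.6, 0, -12], [8.5, 13.5, -2.4, 0, -18], [8.5, 18, -3.2, 0, -24], [8.5, 22.5, -4, 0, -32]]
  ]
}}

```text
t: 1.1
tool_pos: [0.4253, -0.144, 0.25]
tool_rot: [2.223, 2.219, 0.0]
contact_force: [1.0, 0.4, -0.2]
opening: 0.085
grip_force: 0.0
```

```bash
python3 -c "
from h import *
go([.428,.182,.2])"
```

```text
t 1.1 pos [ 0.4253 -0.144   0.25  ] yaw 89.9 tilt 0.01 shift cm [32.6   0.21  5.  ] turn -0.1 F [ 0.99  0.36 -0.22] open 0.085 grip 0.0
```

{"op": "servo_tool", "data": {
  "increments": [
    [[8.5, 4.4, 0, 0, 0], [8.5, 8.8, 0, 0, 0], [8.5, 13.2, 0, 0, 0], [8.5, 17.6, 0, 0, 0], [8.5, 22, 0, 0, 0]]
  ]
}}

```text
t: 1.6
tool_pos: [0.426, 0.0759, 0.25]
tool_rot: [2.229, 2.214, 0.0]
contact_force: [1.0, -0.4, -0.4]
opening: 0.0851
grip_force: 0.0
```

{"op": "servo_tool", "data": {
  "increments": [
    [[8.5, 4, 0, 1, 0], [8.5, 7, 0, 2.5, 0], [8.5, 9, 0, 4, 0], [8.5, 9, 0, 4, 0], [8.5, 9, 0, 4, 0]]
  ]
}}

```text
t: 2.1
tool_pos: [0.4268, 0.164, 0.2098]
tool_rot: [-2.227, -2.215, 0.002]
contact_force: [0.3, 0.0, -0.5]
opening: 0.0848
grip_force: 0.0
```

```bash
python3 - <<'E'
from h import *
go([.428,.182,.086])
T=look('top','t1')['img'];S=look('scene','s1')['img']
f=lambda I,u,v:cv2.resize(I[v-50:v+50,u-50:u+50],(400,400),interpolation=cv2.INTER_CUBIC)
cv2.imwrite('pics/m1.png',np.hstack([f(T,203,240),f(S,271,320)])[:,:,::-1])
E
```

```text
t 2.1 pos [0.4268 0.164  0.2098] yaw 89.7 tilt 0.09 shift cm [ 1.81  0.13 12.38] turn -0.3 F [ 0.26  0.04 -0.49] open 0.0848 grip 0.0
```

View pics/m1.png

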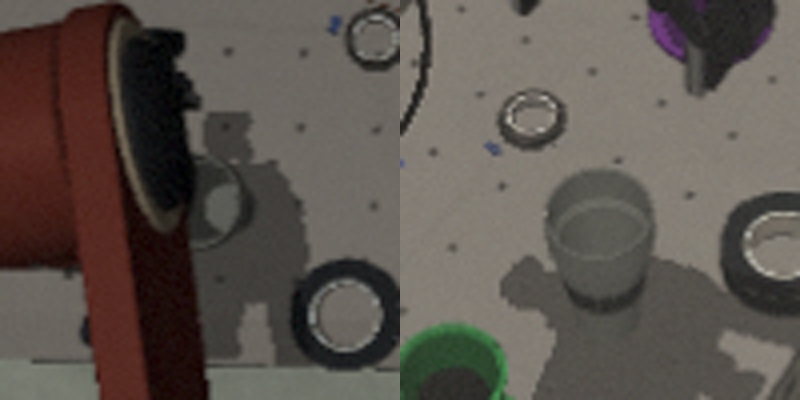

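The gripper is above and beside the cup, with nothing in the way of the fingers. I'll line up and descend.

{"op": "servo_tool", "data": {
  "increments": [
    [[8.5, 1.8, 0.13, 2, 0], [8.5, 1.8, 0.13, 4.5, 0], [8.5, 1.8, 0.13, 7, 0], [8.5, 1.8, 0.13, 9.5, 0], [8.5, 1.8, 0.13, 11, 0]]
  ]
}}

```text
t: 2.7
tool_pos: [0.4285, 0.1809, 0.0992]
tool_rot: [-2.231, -2.212, 0.001]
contact_force: [0.2, 0.1, -0.4]
opening: 0.085
grip_force: 0.0
```

{"op": "servo_tool", "data": {
  "increments": [
    [[8.5, 0, 0, 1, 0], [8.5, 0, 0, 1.6, 0], [8.5, 0, 0, 1.6, 0], [8.5, 0, 0, 1.6, 0]]
  ]
}}

```text
t: 3.1
tool_pos: [0.4294, 0.1821, 0.0853]
tool_rot: [2.229, 2.213, 0.002]
contact_force: [-0.1, -0.3, 0.1]
opening: 0.0851
grip_force: 0.0
```

```bash
python3 -c "
from h import *
go([.428,.182,.084])"
```

```text
t 3.1 pos [0.4294 0.1821 0.0853] yaw 89.6 tilt 0.1 shift cm [-0.01 -0.14  0.13] turn -0.4 F [-0.07 -0.31  0.09] open 0.0851 grip 0.0
```

{"op": "servo_tool", "data": {
  "increments": [
    [[4, 0, -0.1, 0.1, 0], [4, 0, -0.1, 0.1, 0], [4, 0, -0.1, 0.1, 0], [4, 0, -0.1, 0.1, 0], [4, 0, -0.1, 0.1, 0]]
  ],
  "newtons": 45
}}

```text
t: 3.6
tool_pos: [0.4284, 0.1824, 0.0842]
tool_rot: [2.228, 2.214, 0.002]
contact_force: [0.6, 0.0, 5.2]
opening: 0.0518
grip_force: 47.1
```

{"op": "servo_tool", "data": {
  "increments": [
    [[4, 0, 0, 0, 0], [4, 0, 0, 0, 0], [4, 0, 0, 0, 0]]
  ]
}}

```text
t: 3.9
tool_pos: [0.4284, 0.1824, 0.0843]
tool_rot: [2.228, 2.214, 0.002]
contact_force: [1.0, 0.3, 5.8]
opening: 0.0513
grip_force: 47.2
```

{"op": "servo_tool", "data": {
  "increments": [
    [[4, 0, 0, -2, 0], [4, 0, 0, -5, 0], [4, 0, 0, -8.5, 0], [4, 0, 0, -12, 0], [4, 0, 0, -12, 0]]
  ]
}}

```text
t: 4.4
tool_pos: [0.4302, 0.1828, 0.2086]
tool_rot: [2.225, 2.211, 0.013]
contact_force: [1.5, 0.4, -0.8]
opening: 0.0519
grip_force: 47.3
```

```bash
python3 - <<'E'
from h import *
go([.4645,-.1265,.205])
S=look('scene','s2')['img']
cv2.imwrite('pics/m2.png',cv2.resize(S[180:380,180:440],(780,600),interpolation=cv2.INTER_CUBIC)[:,:,::-1])
E
```

```text
t 4.4 pos [0.4302 0.1828 0.2086] yaw 89.6 tilt 0.53 shift cm [-30.91   3.63   0.32] turn -0.4 F [ 1.49  0.39 -0.79] open 0.0519 grip 47.29425372759579
```

View pics/m2.png

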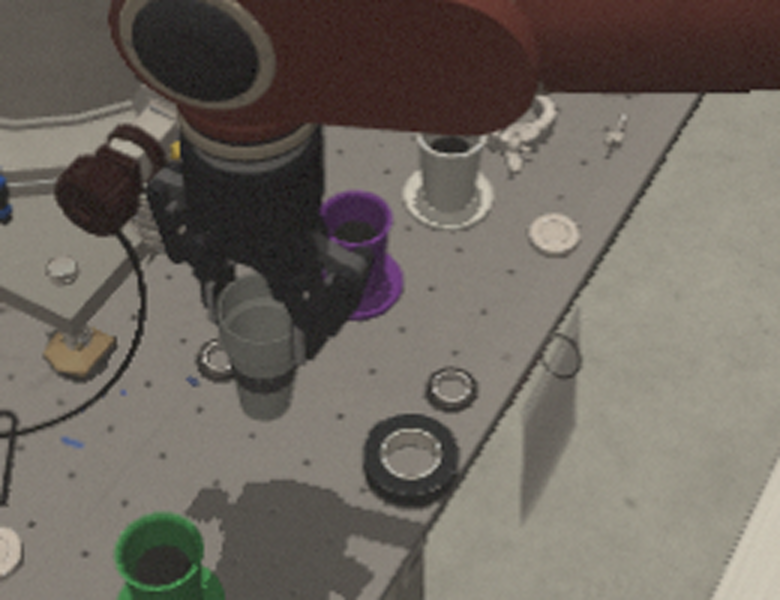

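The cup is held upright and clear (crop about (258,340)). I'll carry it towards the beaker, keeping clear of the chamber's yellow knob by moving in y first.

{"op": "servo_tool", "data": {
  "increments": [
    [[4, -3, 0, 0, 0], [4, -7, 0, 0, 0], [4, -11, 0, 0, 0], [4, -15, 0, 0, 0], [4, -19, 0.5, 0, 0]]
  ]
}}

```text
t: 4.95
tool_pos: [0.4296, -0.009, 0.2006]
tool_rot: [-2.226, -2.212, 0.003]
contact_force: [1.6, 0.7, -1.2]
opening: 0.052
grip_force: 47.3
```

{"op": "servo_tool", "data": {
  "increments": [
    [[4, -4, 1, 0, 0], [4, -7.5, 2, 0, 0], [4, -10, 2.7, 0, 0], [4, -11.5, 3, 0, 0], [4, -11.9, 3.1, 0, 0]]
  ]
}}

```text
t: 5.45
tool_pos: [0.4608, -0.1277, 0.2014]
tool_rot: [-2.228, -2.21, 0.002]
contact_force: [-0.1, 0.4, -0.7]
opening: 0.0517
grip_force: 47.2
```

{"op": "servo_tool", "data": {
  "increments": [
    [[4, 0, 0, 0, 0], [4, 0, 0, 0, 0]]
  ]
}}

```text
t: 5.65
tool_pos: [0.4612, -0.126, 0.2027]
tool_rot: [-2.227, -2.214, 0.0]
contact_force: [0.4, -1.0, -0.0]
opening: 0.0514
grip_force: 47.3
```

```bash
python3 - <<'E'
from h import *
go([.4645,-.1265,.175])
S=look('scene','s3')['img'];T=look('top','t3')['img']
f=lambda I,u,v:cv2.resize(I[v-50:v+50,u-50:u+50],(400,400),interpolation=cv2.INTER_CUBIC)
cv2.imwrite('pics/m3.png',np.hstack([f(T,341,230),f(S,328,215)])[:,:,::-1])
E
```

```text
t 5.65 pos [ 0.4612 -0.126   0.2027] yaw 89.7 tilt 0.07 shift cm [-0.05  0.33  2.77] turn -0.3 F [ 0.41 -1.03 -0.01] open 0.0514 grip 47.25000595499296
```

View pics/m3.png

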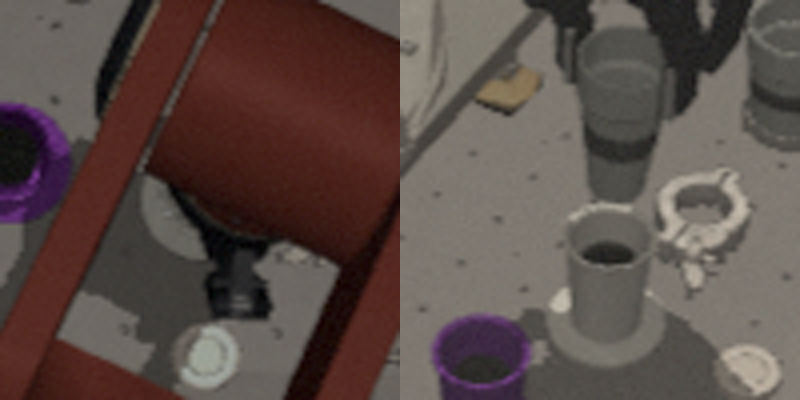

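```bash
python3 - <<'E'
from h import *
d=np.load('pics/s3.npy',allow_pickle=True).item()
c=lambda p:((proj(d,p)[0]-278)*4,(proj(d,p)[1]-165)*4)
x,y,zb=.4612,-.126,.2027-.0843
for n,p in dict(foot=(x,y,zb),band=(x,y,zb+.045),rim=(x,y,zb+.095),mouth=(.4645,-.1265,.076),mx=(.4695,-.1265,.076),my=(.4645,-.1215,.076),bfoot=(.4645,-.1265,.006)).items(): print(n,np.round(c(p),1))
for z in (zb,zb+.095):
  a=np.linspace(0,6.283,60);r=.016 if z==zb else .0265
  q=np.array([c((x+r*np.cos(t),y+r*np.sin(t),z)) for t in a]);print('cup circ',q.min(0).round(1),q.max(0).round(1))
for z,r in((.076,.0275),(.006,.036)):
  q=np.array([c((.4645+r*np.cos(t),-.1265+r*np.sin(t),z)) for t in a]);print('beaker circ',q.min(0).round(1),q.max(0).round(1))
E
```

```text
foot [217.6 185.9]
band [220.4 126.2]
rim [223.7  55.9]
mouth [210.3 236.7]
mx [202.7 233.7]
my [206.3 242.1]
bfoot [206.6 319.4]
cup circ [189.1 166.4] [246.1 205.7]
cup circ [173.7  24.1] [273.8  88.8]
beaker circ [162.6 203.5] [258.1 271. ]
beaker circ [146.5 276.2] [266.6 364.3]
```

Measured against the scene view, the cup and beaker match the predicted outlines to about 1 mm. I'll correct slightly and lower towards the seat.

{"op": "servo_tool", "data": {
  "increments": [
    [[4, -0.08, 0.18, 0.5, 0], [4, -0.08, 0.18, 2, 0], [4, -0.08, 0.18, 3.5, 0], [4, -0.08, 0.18, 4.8, 0], [4, -0.08, 0.18, 5.5, 0]]
  ]
}}

```text
t: 6.25
tool_pos: [0.4621, -0.1273, 0.1455]
tool_rot: [-2.226, -2.211, 0.002]
contact_force: [-0.4, -0.2, -1.0]
opening: 0.0516
grip_force: 47.3
```

{"op": "servo_tool", "data": {
  "increments": [
    [[4, 0, 0, 0.2, 0], [4, 0, 0, 0.4, 0], [4, 0, 0, 0.6, 0], [4, 0, 0, 0.8, 0], [4, 0, 0, 0.8, 0]]
  ]
}}

```text
t: 6.75
tool_pos: [0.4635, -0.128, 0.1404]
tool_rot: [2.229, 2.214, 0.0]
contact_force: [-0.8, 0.0, -0.1]
opening: 0.0518
grip_force: 47.3
```

```bash
python3 - <<'E'
from h import *
go([.463,-.1268,.1155])
S=look('scene','s4')['img']
f=lambda I,u,v:cv2.resize(I[v-45:v+45,u-60:u+60],(800,600),interpolation=cv2.INTER_CUBIC)
cv2.imwrite('pics/m4.png',f(S,330,215)[:,:,::-1])
E
```

```text
t 6.75 pos [ 0.4635 -0.128   0.1404] yaw 89.6 tilt 0.02 shift cm [ 0.12 -0.05  2.49] turn -0.4 F [-0.81  0.02 -0.08] open 0.0518 grip 47.25415841967333
```

View pics/m4.png

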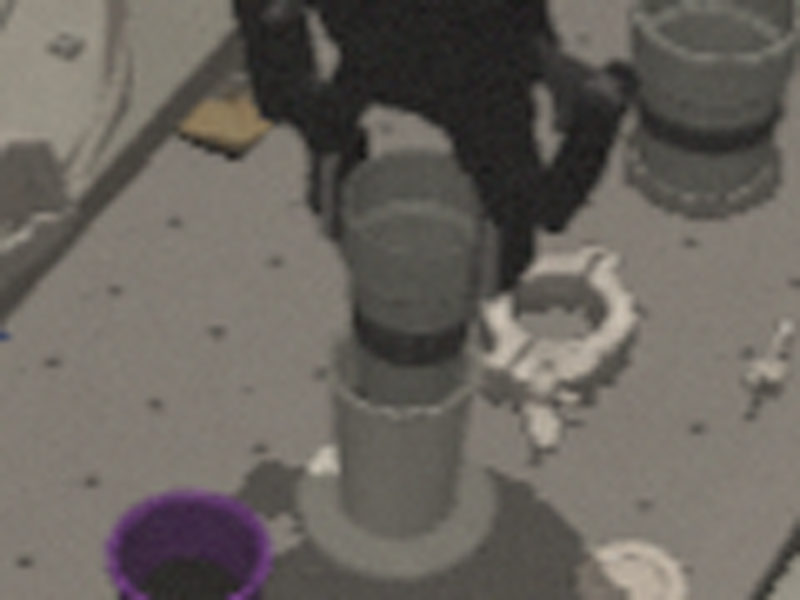

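The cup foot is inside the mouth: band at crop (411,340), beaker rim front at (405,412). It sits about 1 mm off to the right, so I'll nudge it +x. Then I'll press gently in small steps and watch the force.

{"op": "servo_tool", "data": {
  "increments": [
    [[4, 0.05, 0.08, 0.1, 0], [4, 0.05, 0.08, 0.25, 0], [4, 0.05, 0.08, 0.4, 0], [4, 0.05, 0.08, 0.55, 0], [4, 0.05, 0.08, 0.7, 0]]
  ]
}}

```text
t: 7.3
tool_pos: [0.4646, -0.1276, 0.1347]
tool_rot: [2.228, 2.214, 0.0]
contact_force: [-2.2, 0.2, 6.7]
opening: 0.0516
grip_force: 47.5
```

{"op": "servo_tool", "data": {
  "increments": [
    [[4, 0, 0, 0.15, 0], [4, 0, 0, 0.3, 0], [4, 0, 0, 0.45, 0], [4, 0, 0, 0.6, 0], [4, 0, 0, 0.6, 0]]
  ]
}}

```text
t: 7.8
tool_pos: [0.4646, -0.1276, 0.1284]
tool_rot: [2.228, 2.214, 0.0]
contact_force: [-1.7, 0.3, 4.5]
opening: 0.0517
grip_force: 47.5
```

{"op": "servo_tool", "data": {
  "increments": [
    [[4, 0, 0, 0.15, 0], [4, 0, 0, 0.3, 0], [4, 0, 0, 0.45, 0], [4, 0, 0, 0.6, 0], [4, 0, 0, 0.6, 0]]
  ]
}}

```text
t: 8.3
tool_pos: [0.4646, -0.1276, 0.1224]
tool_rot: [2.228, 2.214, 0.0]
contact_force: [-2.0, 0.9, 4.6]
opening: 0.0518
grip_force: 47.5
```

```bash
python3 - <<'E'
from h import *
go([.463,-.1268,.1155])
S=look('scene','s5')['img']
f=lambda I,u,v:cv2.resize(I[v-45:v+45,u-60:u+60],(800,600),interpolation=cv2.INTER_CUBIC)
cv2.imwrite('pics/m5.png',f(S,330,215)[:,:,::-1])
E
```

```text
t 8.3 pos [ 0.4646 -0.1276  0.1224] yaw 89.6 tilt 0.04 shift cm [ 0.08 -0.16  0.69] turn -0.4 F [-1.99  0.88  4.61] open 0.0518 grip 47.49780230020406
```

View pics/m5.png

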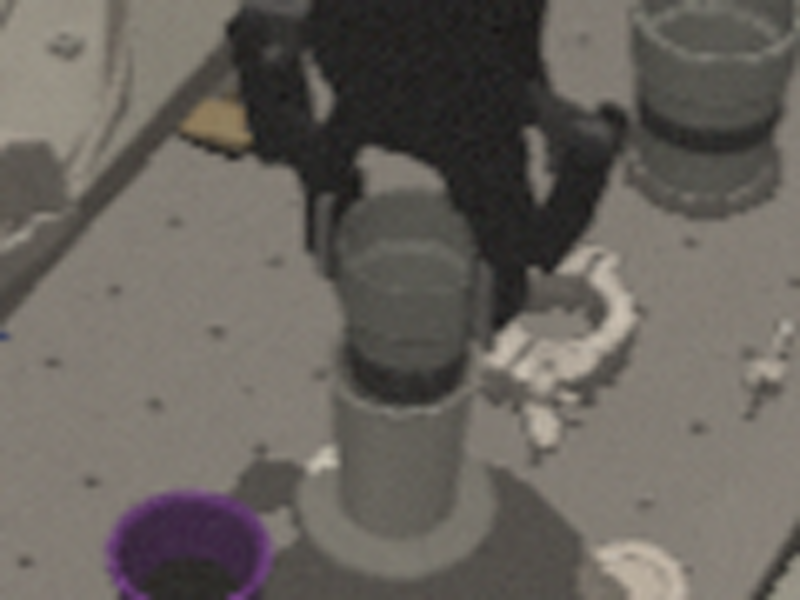

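The cup is centred (crop x≈406), and the beaker rim front (y≈405) has just reached the band's lower edge. That agrees with an underside height of about 38 mm. I'll press 7 mm more, to mid-band.

{"op": "servo_tool", "data": {
  "increments": [
    [[4, 0, 0, 0.15, 0], [4, 0, 0, 0.3, 0], [4, 0, 0, 0.5, 0], [4, 0, 0, 0.7, 0], [4, 0, 0, 0.7, 0]]
  ]
}}

```text
t: 8.85
tool_pos: [0.4646, -0.1276, 0.1152]
tool_rot: [2.228, 2.214, 0.0]
contact_force: [-1.4, 1.6, 4.9]
opening: 0.0518
grip_force: 47.5
```

{"op": "servo_tool", "data": {
  "increments": [
    [[5, 0, 0, 0, 0], [5.8, 0, 0, 0, 0], [6.6, 0, 0, 0, 0], [7.4, 0, 0, 0, 0], [8.2, 0, 0, 0, 0]]
  ],
  "newtons": 20
}}

```text
t: 9.35
tool_pos: [0.464, -0.1273, 0.1139]
tool_rot: [-2.228, -2.214, 0.0]
contact_force: [-0.6, 0.6, 0.9]
opening: 0.0818
grip_force: 0.0
```

{"op": "servo_tool", "data": {
  "increments": [
    [[8.5, 0, 0, 0, 0], [8.5, 0, 0, -1, 0], [8.5, 0, 0, -3, 0], [8.5, 0, 0, -6, 0], [8.5, 0, 0, -10, 0]]
  ]
}}

```text
t: 9.85
tool_pos: [0.4631, -0.1269, 0.2142]
tool_rot: [-2.227, -2.212, 0.002]
contact_force: [1.2, -0.3, 0.1]
opening: 0.0851
grip_force: 0.0
```

```bash
python3 - <<'E'
from h import *
go([.463,-.1268,.1155])
S=look('scene','s6')['img']
f=lambda I,u,v:cv2.resize(I[v-45:v+45,u-60:u+60],(800,600),interpolation=cv2.INTER_CUBIC)
cv2.imwrite('pics/m6.png',f(S,330,215)[:,:,::-1])
E
```

```text
t 9.85 pos [ 0.4631 -0.1269  0.2142] yaw 89.6 tilt 0.2 shift cm [-0.    0.02  9.87] turn -0.4 F [ 1.24 -0.29  0.14] open 0.0851 grip 0.0
```

View pics/m6.png

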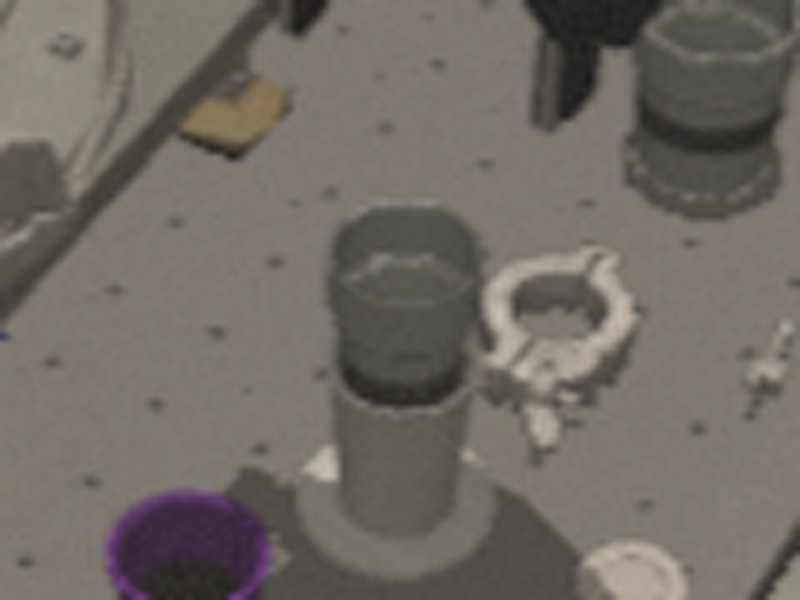

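Released: the cup stands upright with the rim inside the band (rim front y≈405, visible part of the band y≈360–405). I'll check the height by its rim's back edge (y≈203) before handing in.

```bash
python3 - <<'E'
from h import *
d=np.load('pics/s6.npy',allow_pickle=True).item()
for u in(20,31,42):
  q=[(proj(d,(.4643+.0265*np.cos(a),-.1275+.0265*np.sin(a),.095+u/1000))) for a in np.linspace(0,6.28,90)]
  print(u,(min(v for _,v in q)-170)*6.667)
E
```

```text
20 224.6280272225859
31 200.91047993461848
42 176.88734214960056
```

The back edge at y≈203 puts the underside at about 30 mm, inside the 20–42 mm range.

```bash
python3 -c "
from station import ctrl
print(ctrl.finish_job())"
```

```text
the job is handed in; nothing more can be done
None
```

I nested the narrower cup upright in the aluminium beaker and handed the job in: the beaker's rim lies inside the dark band, with the cup's underside about 30 mm above the beaker's, and the cup was released at about 10 s (no verdict was shown).

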